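# Queue the rack of soil samples on the selector box

## Robot

A 6-joint arm with a two-finger parallel gripper is mounted at the origin on the work surface. World frame = base frame: x ahead of the robot, y to its left, z up, the work surface at z = 0. Lengths are in m, angles in rad, forces in N, time in s.
With the tool pointing down it reaches from about 0.3 to 0.775 m from the base axis. Payload 14.6 kg.
Tool frame: the origin (TCP) lies at the very end of the fingers, on their centre line; the grasp point (between the pads) lies 19 mm behind it; z points along the fingers, y is the direction in which the jaws open and shut (so a half turn about z gives the same grasp; the last joint's range is limited). The gripper opens to 94 mm and grips with 3 to 60 N. Pads are 16 mm wide; open, the fingers measure 119 mm over their backs; the gripper's body (75 mm by 177 mm) begins 78 mm behind the grasp point.
Start: joints at [1.064, 0.3, 1.521, -0, 1.321, -0.067], TCP at [0.234, 0.498, 0.177] pointing down, gripper open.
Joint ranges: [-3.03, 3.03], [-0.79, 2.21], [0.23, 2.52], [-1.04, 4.18], [0, 3.07], [-2.55, 2.55]. Speed limits (rad/s): [2.22, 2.22, 2.57, 3.14, 3.14, 3.14].

## Interface

Orientations are given as [roll, pitch, yaw] about the fixed x, y, z axes, in that order (R = Rz(yaw) Ry(pitch) Rx(roll)).
In Python, from station import ctrl, vision, ticket gives the robot as it stands.
- The arm moves only by the tool step_arm, never from a script. Its argument "steps" is a list of rows, each an object of numbers: "x", "y", "z": the shift along the tool's x, y, z in m; "ax", "ay", "az": the turn, a rotation vector about the tool's x, y, z in degrees; "claw": the finger opening in m, from 0 to 0.094. A call has 1 to 5 rows; each row shifts and turns the pose as measured when the row begins, along the tool's axes as they then stand; what a row does not reach is not made up. A row lasts 1/12 s, in which the tool goes at most 41.7 mm and 7.16 degrees, less where a joint would pass 70% of its speed; a pose out of reach is approached as far as the arm can. A call with a gripper value outside its range is refused whole. The fingers move at their own pace and stop on an object; "grip_force" is the grip in N (left out, the last holds). Time passes only in rows, so rows that do not move let the fingers close. It gives the time, the measured TCP pose, the force and the opening at its end, in the units of the state.
- ctrl.get_obs(): the state, without advancing time (a new reading comes with each control period).
- vision.camera(name): name is "scene" or "top" or "wrist"; returns (picture, depth): 384x512x3 uint8, red, green, blue; 384x512 float32, m along the optical axis (not along the pixel's ray), 0 where there is no reading.
- vision.camera_params(name): a dict with "fov_y" (degrees; the focal length in pixels is half the picture's height over the tangent of half this angle, whatever the lens; pixels are square), "cx", "cy" (the principal point, pixels), "origin" and "attitude" of the camera in the world; the wrist camera has in their place "mount" (4x4, takes a point from camera to tool coordinates, whose origin is the TCP and whose axes are the flange's). Camera axes: x right, y up, looking along -z (the intrinsics and any distortion apply to the point x, -y, -z); pixel columns grow to the right and rows downward; lengths in m; the calibration is good to about 2 mm. A picture is of the moment at which its call begins: read the wrist's pose just before it. camera_params takes no time and is no camera call.
- ticket.hand_in(): hands the job in, once; it reports no verdict.
The state is a dict: "time_s": time; "qpos": joint angles; "joint_vel": joint speeds; "tau": joint torques, N m; "ee_pos": TCP position; "eef_rot": TCP orientation; "force": force on the tool from outside, world axes, zero at the start; "moment": the same for the moment, N m; "grip_width": finger opening in m.
Only numpy, scipy, OpenCV 4.12 (cv2) and the standard library are available. Lean on these libraries where they do the work, as an engineer would, in place of code of your own. Each camera call takes 0.05 s, during which the arm holds its last target.

## Task

Queue the soil samples: on the selector box, press the red, yellow and blue keys fully down, one after another, in the order in which the bottles with caps of those colours stand in the rack, counting from the rack's purple end; then press the green start key fully down. The keys stay down once pressed. Skip the black-capped blank and leave the black key alone, and do not lift or move the bottles or anything else on the bench.

Things in the scene. Friction and masses are not known exactly. Their poses are not given: they have to be found in the camera images.
- selector_box: off-white box fixed to the bench, 150 (its x) x 250 (its y) x 55 mm high; origin at the centre of its underside, z up. Keys on its level top, each in a 6 mm high collar: far row (x +36 mm) red, yellow, blue at y +75, 0, -75 mm; near row (x -36 mm) green and black at y +50, -50 mm; places within a row change. A key stands 18 mm above the box when up, 10 mm when down.
- key_red (a joint): travel of the red latching push key (round, 32 mm diameter). Joint value: 0 = fully up, 0.008 m = fully down (starts within 1 mm of up). It slides straight down against a friction of about 3.5 N, has no spring and stays where it is pushed; at the bottom it meets a hard stop.
- key_red_top (a point): centre of the flat top face of the red key; 73 mm above the bench when the key is up, 65 mm when fully down; moves with the key.
- key_yellow (a joint): travel of the yellow latching push key (round, 32 mm diameter). Joint value: 0 = fully up, 0.008 m = fully down (starts within 1 mm of up). It slides straight down against a friction of about 3.5 N, has no spring and stays where it is pushed; at the bottom it meets a hard stop.
- key_yellow_top (a point): centre of the flat top face of the yellow key; 73 mm above the bench when the key is up, 65 mm when fully down; moves with the key.
- key_blue (a joint): travel of the blue latching push key (round, 32 mm diameter). Joint value: 0 = fully up, 0.008 m = fully down (starts within 1 mm of up). It slides straight down against a friction of about 3.5 N, has no spring and stays where it is pushed; at the bottom it meets a hard stop.
- key_blue_top (a point): centre of the flat top face of the blue key; 73 mm above the bench when the key is up, 65 mm when fully down; moves with the key.
- key_start (a joint): travel of the green start latching push key (round, 38 mm diameter). Joint value: 0 = fully up, 0.008 m = fully down (starts within 1 mm of up). It slides straight down against a friction of about 3.5 N, has no spring and stays where it is pushed; at the bottom it meets a hard stop.
- key_start_top (a point): centre of the flat top face of the green start key; 73 mm above the bench when the key is up, 65 mm when fully down; moves with the key.
- key_black (a joint): travel of the black latching push key (round, 32 mm diameter). Joint value: 0 = fully up, 0.008 m = fully down (starts within 1 mm of up). It slides straight down against a friction of about 3.5 N, has no spring and stays where it is pushed; at the bottom it meets a hard stop. To be left alone.
- key_black_top (a point): centre of the flat top face of the black key; 73 mm above the bench when the key is up, 65 mm when fully down; moves with the key.
- rack: grey bottle rack, 56 (its x) x 210 (its y) x 40 mm high, fixed to the bench; origin at the centre of its underside; its +y axis points to its purple end, an upright plate 76 x 18 x 75 mm high on the +y end face. Four wells on its y axis at y = +75, +25, -25, -75 mm, floor 10 mm above the bench; one bottle in each.
- bottle_red: loose sample bottle with red cap, 33 mm diameter, 90 mm tall, standing in the rack with its top 100 mm above the bench; origin at the centre of its underside, its y axis starts parallel to the rack's
- bottle_yellow: loose sample bottle with yellow cap, 33 mm diameter, 90 mm tall, standing in the rack with its top 100 mm above the bench; origin at the centre of its underside, its y axis starts parallel to the rack's
- bottle_blue: loose sample bottle with blue cap, 33 mm diameter, 90 mm tall, standing in the rack with its top 100 mm above the bench; origin at the centre of its underside, its y axis starts parallel to the rack's
- bottle_black: loose sample bottle with black cap, 33 mm diameter, 90 mm tall, standing in the rack with its top 100 mm above the bench; origin at the centre of its underside, its y axis starts parallel to the rack's; the blank, not to be queued
- dish: loose bystander: white dish, 70 mm across, 22 mm high, on the far side of the selector box; origin at the centre of its underside.
- spoon: loose bystander: steel spoon 160 mm long lying on the near side of the selector box; origin in the handle-to-bowl line on its underside.
- beaker: loose bystander: glass beaker, 60 mm across, 75 mm high, on the far side of the rack; origin at the centre of its underside.
- wash_bottle: loose bystander: white bottle with grey cap, 64 mm across, 160 mm tall, at the left of the bench; origin at the centre of its underside.
- sieve: loose bystander: round steel pan with two side handles, 120 mm across, 45 mm high, at the right of the bench; origin at the centre of its underside.

How it is judged:
By the outcome, as a careful person would: the job done as asked, in the order asked, and still so for the second after the job is handed in, with the robot touching nothing.
It also fails if it takes over 46 s, if anything falls off the work surface, if the arm or the gripper's body presses on something with over 40 N, if the wrist force passes 120 N, or if a joint passes its speed limit or range.

## Working session

There is one attempt and no reset: what is moved stays moved. The work goes in short steps, Python scripts to look and compute and a tool call to move; the robot and the scene stay as the last step left them, time stands still between calls to the robot, and variables do not carry over. Pictures are saved under pics/ and viewed, and the job is handed in when it is done.

Besides the shell and the picture viewer there is one more tool, called as name(argument=value, ...) on one line, values as JSON. step_arm: Moves the arm, as the interface text tells. Its arguments: {"type":"object","properties":{"steps":{"type":"array"},"grip_force":{"type":"number"}},"required":["steps"]}

```bash
ls; mkdir -p pics; python3 - <<'E'
from station import ctrl, vision
import cv2
print(ctrl.get_obs())
for n in ("scene","top"):
    p,d=vision.camera(n); cv2.imwrite(f"pics/{n}0.png",p[:,:,::-1]); import numpy as np; np.save(f"pics/{n}0.npy",d)
    print(n,vision.camera_params(n))
print(vision.camera_params("wrist"))
E
```

```text
pics
{'time_s': 0.0, 'qpos': array([ 1.06439364e+00,  3.00480363e-01,  1.52157239e+00,  1.05515255e-05,
        1.32069898e+00, -6.66349306e-02]), 'joint_vel': array([ 0.00031051,  0.00180563, -0.00165927, -0.0012015 , -0.0001461 ,
       -0.0001168 ]), 'tau': array([-1.61926910e-04, -5.31807232e+01, -3.52740562e+01,  7.08675524e-02,
        2.44271639e-02, -1.54728909e-04]), 'ee_pos': array([0.23402649, 0.49740383, 0.17658495]), 'eef_rot': array([-3.14043683e+00, -8.73756376e-05,  2.70182223e+00]), 'force': array([ 0.22022861, -0.0104741 ,  0.20619891]), 'moment': array([-0.01756244,  0.0527296 , -0.04284558]), 'grip_width': 0.09397172158939857}
scene {'fov_y': 44.83637528350732, 'cx': 271.68400906299325, 'cy': 188.54401509085508, 'origin': array([ 1.30939135, -0.16354222,  1.06021029]), 'attitude': array([0.67662878, 0.00798585, 1.35556252])}
top {'fov_y': 47.0279589134758, 'cx': 251.2649425578317, 'cy': 190.58341295713055, 'origin': array([ 0.21966424, -0.0156536 ,  1.53594124]), 'attitude': array([ 2.03560981e-01, -9.02157145e-04, -1.55137958e+00])}
{'fov_y': 63.16222819704415, 'cx': 251.60314681987154, 'cy': 194.2383503156845, 'mount': array([[ 5.11743828e-04,  9.69173779e-01,  2.46377603e-01,
         7.10425340e-02],
       [ 9.99999761e-01, -3.81467681e-04, -5.76494087e-04,
         2.04469572e-04],
       [-4.64737860e-04,  2.46377840e-01, -9.69173743e-01,
        -2.07038473e-01],
       [ 0.00000000e+00,  0.00000000e+00,  0.00000000e+00,
         1.00000000e+00]])}
```

View pics/scene0.png

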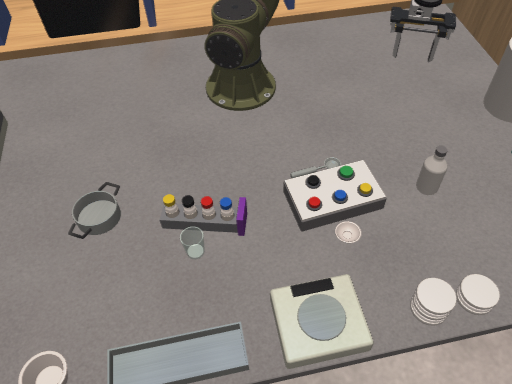

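View pics/top0.png

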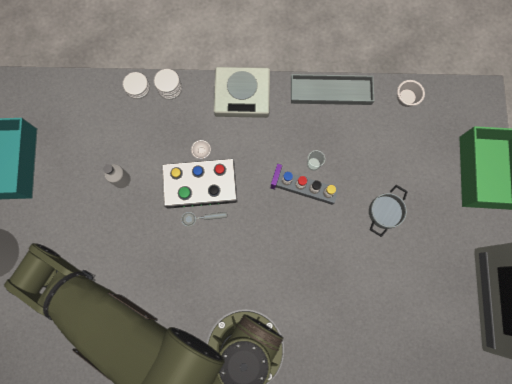

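The scene picture shows the purple plate at about (242,215). Moving away from it, the caps run blue (226,203), red (207,202), black (188,202), yellow (169,200). The top picture agrees. So the key order is blue, red, yellow, then green. Next I'll enlarge the views and measure the keys.

```bash
cat > h.py <<'E'
import numpy as np, cv2
from scipy.spatial.transform import Rotation as R
from station import ctrl, vision
def ray(n,u,v):
    p=vision.camera_params(n); f=192/np.tan(np.radians(p['fov_y']/2))
    d=np.array([(u-p['cx'])/f,-(v-p['cy'])/f,-1.])
    return np.array(p['origin']),R.from_euler('xyz',p['attitude']).as_matrix()@d
def atz(n,u,v,z):
    o,d=ray(n,u,v); return o+d*(z-o[2])/d[2]
def atd(n,u,v,dep):
    o,d=ray(n,u,v); return o+d*dep
E
python3 - <<'E'
from h import *
a=cv2.imread('pics/scene0.png')[150:250,270:400]; b=cv2.imread('pics/top0.png')[130:230,150:280]
cv2.imwrite('pics/c0.png',np.hstack([cv2.resize(x,(400,308),interpolation=cv2.INTER_CUBIC) for x in (a[:, :130],b)]))
for n in('scene','top'):
    im=cv2.imread(f'pics/{n}0.png'); d=np.load(f'pics/{n}0.npy'); h=cv2.cvtColor(im,cv2.COLOR_BGR2HSV)
    roi=np.zeros(h.shape[:2],np.uint8)
    if n=='scene': roi[160:220,285:385]=1
    else: roi[155:207,163:237]=1
    for c,(lo,hi) in dict(red=(170,190),yellow=(20,35),blue=(100,125),green=(50,85)).items():
        H=h[...,0].astype(int); m=((H>=lo)&(H<=hi))|((H+180>=lo)&(H+180<=hi))
        m=(m&(h[...,1]>130)&(h[...,2]>60)).astype(np.uint8)*roi
        k,l,s,cc=cv2.connectedComponentsWithStats(m); i=1+np.argmax(s[1:,4]); u,v=cc[i]
        dd=np.median(d[l==i]); print(n,c,s[i],cc[i].round(1),atz(n,u,v,.073).round(4),atd(n,u,v,dd).round(4))
E
```

```text
scene red [309 197  11  11 104] [314. 202.] [0.6027 0.0978 0.073 ] [0.6009 0.0985 0.0705]
scene yellow [360 183  12  11 101] [365.1 188. ] [0.5869 0.2462 0.073 ] [0.5857 0.2469 0.0713]
scene blue [335 190  11  11  97] [339.9 194.9] [0.5949 0.1722 0.073 ] [0.5938 0.1728 0.0714]
scene green [340 166  13  12 121] [346.  171.4] [0.5186 0.2142 0.073 ] [0.5176 0.2147 0.0717]
top red [215 165   9   9  65] [219.1 168.9] [0.5952 0.1003 0.073 ] [0.5952 0.1002 0.0732]
top yellow [171 168  10   9  63] [175.5 172.3] [0.5803 0.2486 0.073 ] [0.5802 0.2485 0.0733]
top blue [193 167   9   9  63] [197.3 170.6] [0.5878 0.1744 0.073 ] [0.5876 0.1743 0.0736]
top green [179 188  10   8  29] [182.4 190.4] [0.5176 0.222  0.073 ] [0.5178 0.2221 0.0723]
```

View pics/c0.png

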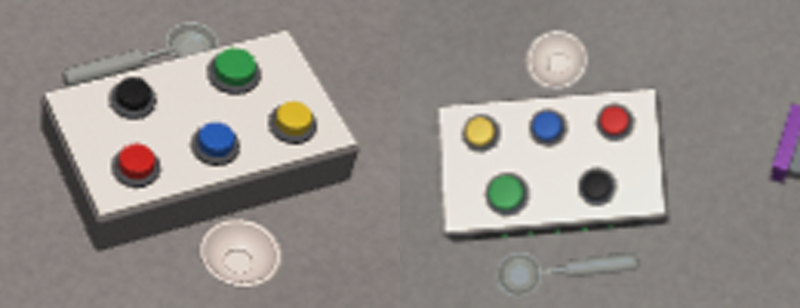

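step_arm(steps=[{"x": -0.038,"y": -0.0118,"claw": 0},{"x": -0.038,"y": -0.0118,"claw": 0},{"x": -0.038,"y": -0.0118,"claw": 0},{"x": -0.038,"y": -0.0118,"claw": 0},{"x": -0.038,"y": -0.0118,"claw": 0}])

```text
validation failed for argument at $.st...
```

step_arm(steps=[{"x": -0.038,"y": -0.0118,"claw": 0},{"x": -0.038,"y": -0.0118,"claw": 0},{"x": -0.038,"y": -0.0118,"claw": 0},{"x": -0.038,"y": -0.0118,"claw": 0},{"x": 0,"y": 0,"claw": 0}])

```text
validation failed for argument at $.st...
```

```bash
cat >> h.py <<'E'
def wcam(name):
    o=ctrl.get_obs(); p,d=vision.camera('wrist'); cv2.imwrite(f'pics/{name}.png',p[:,:,::-1]); np.savez(f'pics/{name}.npz',d=d,pos=o['ee_pos'],rot=o['eef_rot']); print(o['time_s'],o['ee_pos'].round(4),o['eef_rot'].round(4),o['force'].round(2),o['grip_width'])
def wray(name,u,v):
    s=np.load(f'pics/{name}.npz'); p=vision.camera_params('wrist'); M=p['mount']; f=192/np.tan(np.radians(p['fov_y']/2))
    Rt=R.from_euler('xyz',s['rot']).as_matrix(); dd=np.array([(u-p['cx'])/f,-(v-p['cy'])/f,-1.])
    return s['pos']+Rt@M[:3,3], Rt@M[:3,:3]@dd
def watz(name,u,v,z):
    o,d=wray(name,u,v); return o+d*(z-o[2])/d[2]
E
python3 -c "
from h import *
wcam('w1')"
```

```text
0.1 [0.234  0.4974 0.1766] [-3.1405e+00 -1.0000e-04  2.7018e+00] [-0.23 -0.7  -0.29] 0.09369397382661968
```

View pics/w1.png

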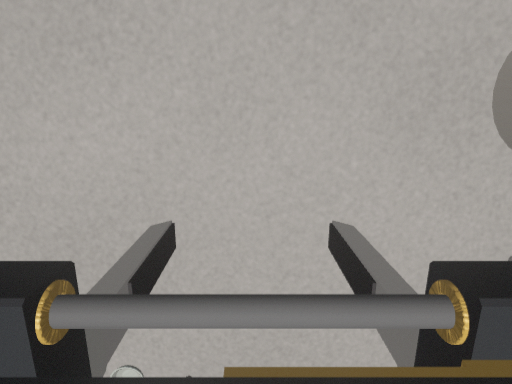

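Both move calls were refused and the arm hasn't moved. I'll retry with every field filled in.

step_arm(steps=[{"x": -0.038,"y": -0.0118,"z": 0.0,"ax": 0.0,"ay": 0.0,"az": 0.0,"claw": 0.0}])

```text
time_s: 0.23
ee_pos: [0.2606, 0.4728, 0.1763]
eef_rot: [-3.141, -0.001, 2.706]
force: [0.8, 0.6, -0.6]
grip_width: 0.0904
```

step_arm(steps=[{"x": -0.038,"y": -0.0118,"z": 0.0,"ax": 0.0,"ay": 0.0,"az": 0.0,"claw": 0.0},{"x": -0.038,"y": -0.0118,"z": 0.0,"ax": 0.0,"ay": 0.0,"az": 0.0,"claw": 0.0},{"x": -0.038,"y": -0.0118,"z": 0.0,"ax": 0.0,"ay": 0.0,"az": 0.0,"claw": 0.0},{"x": -0.038,"y": -0.0118,"z": 0.0,"ax": 0.0,"ay": 0.0,"az": 0.0,"claw": 0.0},{"x": -0.038,"y": -0.0118,"z": 0.0,"ax": 0.0,"ay": 0.0,"az": 0.0,"claw": 0.0}])

```text
time_s: 0.65
ee_pos: [0.4113, 0.3343, 0.1751]
eef_rot: [-3.139, -0.002, 2.713]
force: [0.7, 0.3, 0.5]
grip_width: 0.0573
```

step_arm(steps=[{"x": -0.038,"y": -0.0118,"z": 0.0,"ax": 0.0,"ay": 0.0,"az": 0.0,"claw": 0.0},{"x": -0.038,"y": -0.0118,"z": 0.0,"ax": 0.0,"ay": 0.0,"az": 0.0,"claw": 0.0},{"x": -0.038,"y": -0.0118,"z": 0.0,"ax": 0.0,"ay": 0.0,"az": 0.0,"claw": 0.0},{"x": 0.0,"y": 0.0,"z": 0.0,"ax": 0.0,"ay": 0.0,"az": 0.0,"claw": 0.0},{"x": 0.0,"y": 0.0,"z": 0.0,"ax": 0.0,"ay": 0.0,"az": 0.0,"claw": 0.0}])

```text
time_s: 1.07
ee_pos: [0.5079, 0.2439, 0.1737]
eef_rot: [-3.137, -0.002, 2.706]
force: [-0.6, -0.1, 0.5]
grip_width: 0.0242
```

```bash
python3 -c "
from h import *
wcam('w2')"
```

```text
1.0667 [0.5079 0.2439 0.1737] [-3.1370e+00 -2.4000e-03  2.7064e+00] [-0.56 -0.07  0.52] 0.024213582131035135
```

View pics/w2.png

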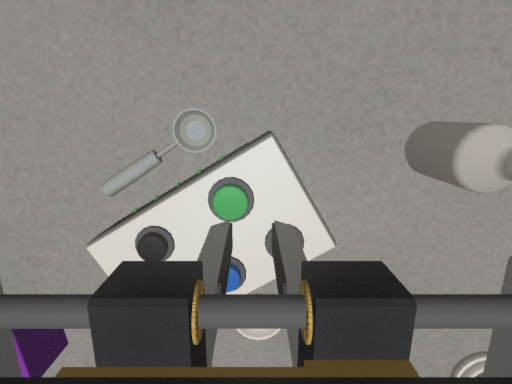

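The wrist view shows the green key at about (231,203), black at (154,246), blue at (232,279), and yellow partly hidden at (284,242). I'll use these to check the fixed-camera positions.

```bash
python3 - <<'E'
from h import *
for n,u,v in(('green',230.5,203),('black',153,246.5),('blue',231.5,278),('yellow',285,242)):
    print(n,watz('w2',u,v,.073).round(4))
s=np.load('pics/w2.npz');print(s['d'][203,230])
for n,cs in(('green',(231,203)),):
    im=cv2.imread('pics/w2.png')[120:310,80:350]; cv2.imwrite('pics/w2c.png',cv2.resize(im,None,fx=2.9,fy=2.9,interpolation=cv2.INTER_CUBIC))
# fit box layout to scene/top averages
L=dict(yellow=(.036,.075),blue=(.036,0),red=(.036,-.075),green=(-.036,.05))
for nm,P in (('top',dict(red=(.5952,.1003),yellow=(.5803,.2486),blue=(.5878,.1744),green=(.5176,.222))),
             ('scene',dict(red=(.6027,.0978),yellow=(.5869,.2462),blue=(.5949,.1722),green=(.5186,.2142)))):
    A=np.array([L[k] for k in P]);B=np.array([P[k] for k in P]);a=A-A.mean(0);b=B-B.mean(0)
    th=np.arctan2((a[:,0]*b[:,1]-a[:,1]*b[:,0]).sum(),(a*b).sum());Rm=np.array([[np.cos(th),-np.sin(th)],[np.sin(th),np.cos(th)]])
    t=B.mean(0)-Rm@A.mean(0);print(nm,th,t,(A@Rm.T+t-B).round(4).tolist())
E
```

```text
green [0.5134 0.2174 0.073 ]
black [0.522  0.1216 0.073 ]
blue [0.5904 0.1813 0.073 ]
yellow [0.5762 0.251  0.073 ]
0.3212154
top 0.07057038557067924 [0.5531512 0.1725869] [[-0.0009, 0.0], [0.0035, 0.0013], [0.0013, 0.0007], [-0.0039, -0.0021]]
scene 0.10471993586216136 [0.55918021 0.16828696] [[0.0001, -0.0003], [0.0002, 0.0004], [0.0001, -0.0002], [-0.0004, 0.0001]]
```

View pics/w2c.png

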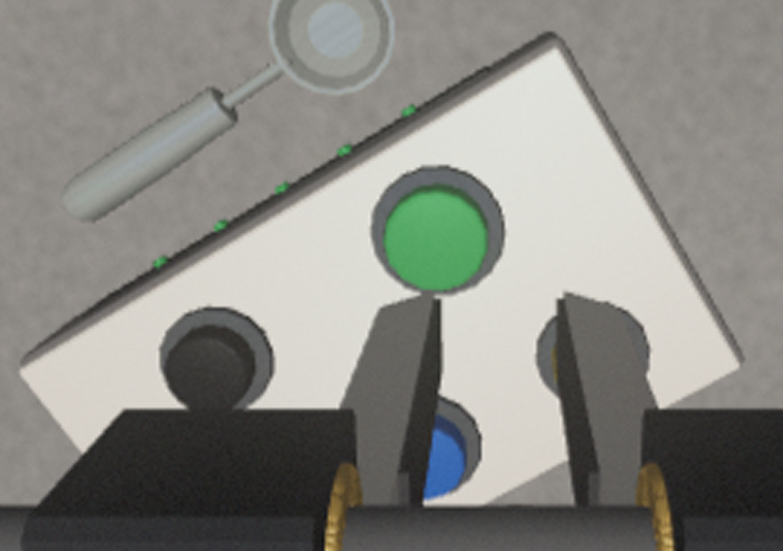

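Wrist, scene and top agree to a few millimetres. The rigid fit gives a box yaw of about 6° and these key positions:

| Key | x (m) | y (m) |
|---|---|---|
| blue | 0.591 | 0.174 |
| red | 0.599 | 0.099 |
| yellow | 0.5835 | 0.248 |
| green | 0.5145 | 0.216 |

Next is blue.

step_arm(steps=[{"x": -0.03,"y": -0.008,"z": 0.0,"ax": 0.0,"ay": 0.0,"az": 0.0,"claw": 0.0},{"x": -0.03,"y": -0.008,"z": 0.0,"ax": 0.0,"ay": 0.0,"az": 0.0,"claw": 0.0},{"x": -0.03,"y": -0.008,"z": 0.02,"ax": 0.0,"ay": 0.0,"az": 0.0,"claw": 0.0},{"x": -0.015,"y": -0.004,"z": 0.03,"ax": 0.0,"ay": 0.0,"az": 0.0,"claw": 0.0},{"x": 0.0,"y": 0.0,"z": 0.02,"ax": 0.0,"ay": 0.0,"az": 0.0,"claw": 0.0}])

```text
time_s: 1.53
ee_pos: [0.593, 0.1782, 0.1068]
eef_rot: [3.14, 0.004, 2.716]
force: [-0.6, 0.6, -0.9]
grip_width: 0.0003
```

```bash
cat >> h.py <<'E'
def delta(x,y,z):
    o=ctrl.get_obs(); Rt=R.from_euler('xyz',o['eef_rot']).as_matrix()
    print(o['time_s'].__round__(2),o['ee_pos'].round(4),'d',(Rt.T@(np.array([x,y,z])-o['ee_pos'])).round(4),'F',o['force'].round(1),'g',round(o['grip_width'],4), 'turn',np.degrees((R.from_matrix(Rt).inv()*R.from_euler('xyz',[np.pi,0,2.70])).as_rotvec()).round(2))
E
python3 -c "
from h import *
delta(.5913,.1738,.085)"
```

```text
1.53 [0.593  0.1782 0.1068] d [-0.0002 -0.0048  0.0218] F [-0.6  0.6 -0.9] g 0.0003 turn [0.08 0.25 0.9 ]
```

step_arm(steps=[{"x": 0.0,"y": -0.005,"z": 0.015,"ax": 0.0,"ay": 0.2,"az": 0.9,"claw": 0.0},{"x": 0.0,"y": 0.0,"z": 0.005,"ax": 0.0,"ay": 0.0,"az": 0.0,"claw": 0.0}])

```text
time_s: 1.7
ee_pos: [0.5888, 0.1748, 0.0822]
eef_rot: [-3.14, -0.003, 2.701]
force: [0.5, 0.1, -0.3]
grip_width: 0.0005
```

```bash
python3 -c "
from h import *
delta(.5913,.1738,.075); wcam('w3')
p,d=vision.camera('scene'); cv2.imwrite('pics/s3.png',cv2.resize(p[140:260,250:410,::-1],None,fx=4,fy=4,interpolation=cv2.INTER_CUBIC))"
```

```text
1.7 [0.5888 0.1748 0.0822] d [-0.0027  0.0001  0.0072] F [ 0.5  0.1 -0.3] g 0.0005 turn [-0.1  -0.19  0.07]
1.7 [0.5888 0.1748 0.0822] [-3.1399 -0.0032  2.7011] [ 0.48  0.05 -0.29] 0.0005448473292255864
```

View pics/w3.png

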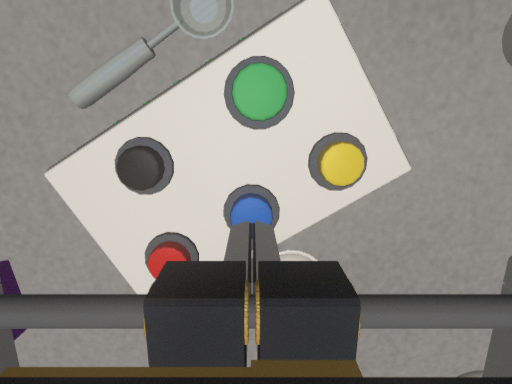

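View pics/s3.png

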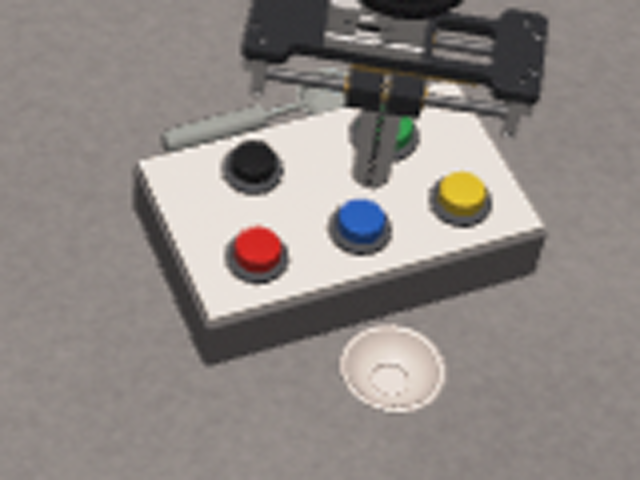

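The scene picture puts the closed fingertip at about (342,185) full-frame, short of the blue key at (340,195). I need to quantify that before pressing.

```bash
python3 - <<'E'
from h import *
print('tip via scene',atz('scene',342.7,185.7,.082))
s=np.load('pics/w3.npz')
p=vision.camera_params('wrist');M=p['mount'];f=192/np.tan(np.radians(p['fov_y']/2))
def wp(X):
    c=np.linalg.inv(M)@np.r_[X,1]; return p['cx']+f*c[0]/-c[2],p['cy']-f*c[1]/-c[2]
print('TCP in wrist',wp([0,0,0]),wp([0.008,0,0]),wp([-.008,0,0]))
for n,u,v in(('green',259.5,92),('black',140,167),('blue',252,213),('yellow',342,164),('red',169,260)):print(n,watz('w3',u,v,.073).round(4))
def sp(X):
    p=vision.camera_params('scene');f=192/np.tan(np.radians(p['fov_y']/2));c=R.from_euler('xyz',p['attitude']).as_matrix().T@(X-p['origin']);return p['cx']+f*c[0]/-c[2],p['cy']-f*c[1]/-c[2]
print('TCP in scene',sp(s['pos']))
E
```

```text
tip via scene [0.57281534 0.18612396 0.082     ]
TCP in wrist (np.float64(251.12161011019353), np.float64(219.78084874511615)) (np.float64(251.12314182418677), np.float64(208.81259544536434)) (np.float64(251.12010582575917), np.float64(230.55268525246058))
green [0.5137 0.2163 0.073 ]
black [0.5234 0.1197 0.073 ]
blue [0.5872 0.1762 0.073 ]
yellow [0.5816 0.2483 0.073 ]
red [0.5942 0.1038 0.073 ]
TCP in scene (np.float64(340.5077339072154), np.float64(190.8871631091128))
```

```bash
python3 - <<'E'
from h import *
o=ctrl.get_obs();print(o['time_s'],o['ee_pos'],o['eef_rot'],o['qpos'].round(4))
p,d=vision.camera('scene'); cv2.imwrite('pics/s4.png',cv2.resize(p[155:215,315:375,::-1],(600,600),interpolation=cv2.INTER_NEAREST))
for v in range(170,200,2):
    print(v,[(atd('scene',u,v,d[v,u])*1000).round(0).astype(int).tolist() for u in (340,342,344)])
p,d=vision.camera('top'); cv2.imwrite('pics/t4.png',cv2.resize(p[120:240,140:300,::-1],None,fx=4,fy=4,interpolation=cv2.INTER_CUBIC))
w=np.load('pics/w3.npz')['d']
for v in (200,210,218,222,226,230,240,250): 
    for u in(246,):
        oo,dd=wray('w3',u,v); print(v,(oo+dd*w[v,u]).round(4))
E
```

```text
1.8 [0.58946094 0.17563148 0.08409412] [-3.14110630e+00 -1.67876657e-03  2.70286335e+00] [ 2.2970e-01  5.2940e-01  1.4223e+00  7.0000e-04  1.1916e+00 -9.0260e-01]
170 [[594, 161, 177], [594, 167, 175], [599, 170, 181]]
172 [[592, 163, 166], [596, 167, 170], [595, 172, 168]]
174 [[595, 163, 161], [596, 168, 161], [595, 173, 159]]
176 [[597, 163, 156], [595, 169, 152], [597, 174, 153]]
178 [[597, 164, 148], [596, 169, 146], [600, 173, 149]]
180 [[594, 166, 137], [599, 169, 141], [598, 175, 138]]
182 [[596, 166, 130], [595, 172, 127], [599, 176, 131]]
184 [[594, 168, 120], [548, 195, 57], [599, 176, 123]]
186 [[555, 187, 59], [595, 174, 111], [599, 178, 114]]
188 [[560, 185, 56], [561, 191, 56], [560, 197, 54]]
190 [[582, 176, 77], [577, 184, 69], [567, 195, 54]]
192 [[585, 176, 73], [590, 179, 78], [588, 186, 73]]
194 [[592, 173, 73], [594, 178, 74], [594, 184, 72]]
196 [[597, 172, 71], [600, 176, 73], [601, 182, 74]]
198 [[606, 169, 74], [600, 178, 64], [603, 182, 67]]
200 [0.5768 0.1764 0.0722]
210 [0.5833 0.1733 0.0732]
218 [0.5888 0.1707 0.073 ]
222 [0.5794 0.176  0.1128]
226 [0.5795 0.1761 0.1199]
230 [0.58  0.176 0.125]
240 [0.5797 0.1764 0.1406]
250 [0.58   0.1765 0.1524]
```

View pics/s4.png

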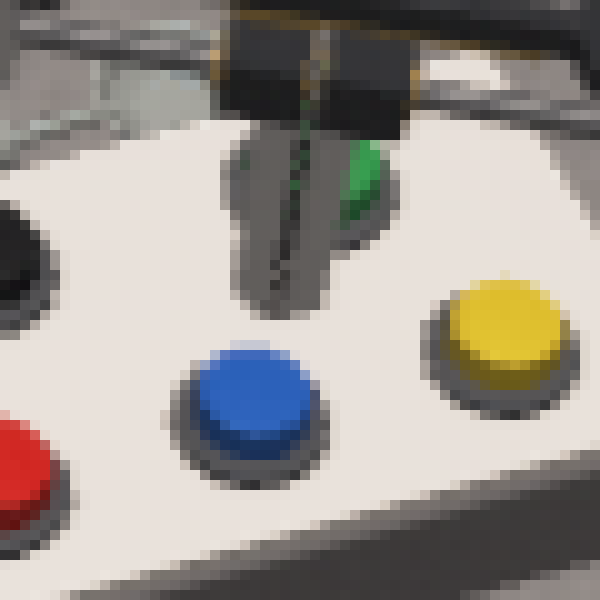

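View pics/t4.png

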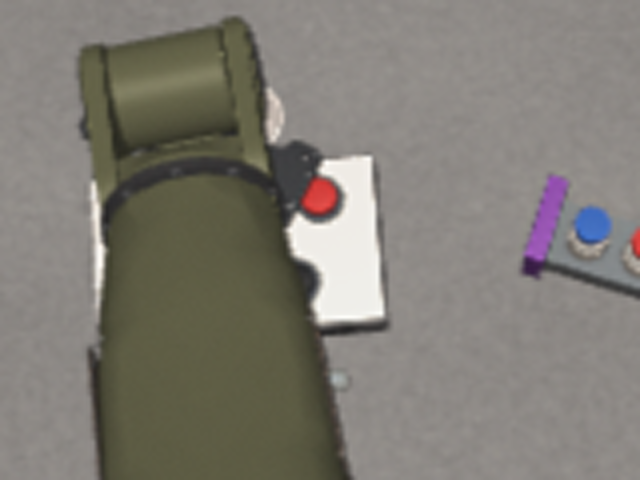

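Depth from both cameras puts the fingertip at x,y ≈ (0.589, 0.175), right over the blue key. But its end is at z ≈ 0.11, while the TCP reads 0.084. So the parallax explains the picture: the lateral position is right, and the real fingertip sits about 25 mm above the reported TCP. I'll go down in small steps and watch the force.

step_arm(steps=[{"x": 0.0,"y": 0.0,"z": 0.006,"ax": 0.0,"ay": 0.0,"az": 0.0,"claw": 0.0},{"x": 0.0,"y": 0.0,"z": 0.004,"ax": 0.0,"ay": 0.0,"az": 0.0,"claw": 0.0}])

```text
time_s: 2.07
ee_pos: [0.5918, 0.1772, 0.0789]
eef_rot: [3.137, 0.005, 2.704]
force: [-0.4, 0.4, 0.2]
grip_width: 0.0002
```

step_arm(steps=[{"x": 0.0,"y": 0.0,"z": 0.003,"ax": 0.0,"ay": 0.0,"az": 0.0,"claw": 0.0},{"x": 0.0,"y": 0.0,"z": 0.003,"ax": 0.0,"ay": 0.0,"az": 0.0,"claw": 0.0}])

```text
time_s: 2.23
ee_pos: [0.5921, 0.1779, 0.0735]
eef_rot: [3.135, 0.007, 2.705]
force: [-0.4, 0.5, 0.1]
grip_width: 0.0006
```

```bash
python3 -c "
from h import *
delta(.590,.175,.065); wcam('w5')
p,d=vision.camera('scene'); cv2.imwrite('pics/s5.png',cv2.resize(p[155:215,315:375,::-1],(600,600),interpolation=cv2.INTER_NEAREST))"
```

```text
2.23 [0.5921 0.1779 0.0735] d [ 0.0008 -0.0035  0.0085] F [-0.4  0.5  0.1] g 0.0006 turn [0.35 0.38 0.31]
2.2333 [0.5921 0.1779 0.0735] [3.1355 0.0067 2.7054] [-0.44  0.53  0.08] 0.0005860100201298085
```

View pics/s5.png

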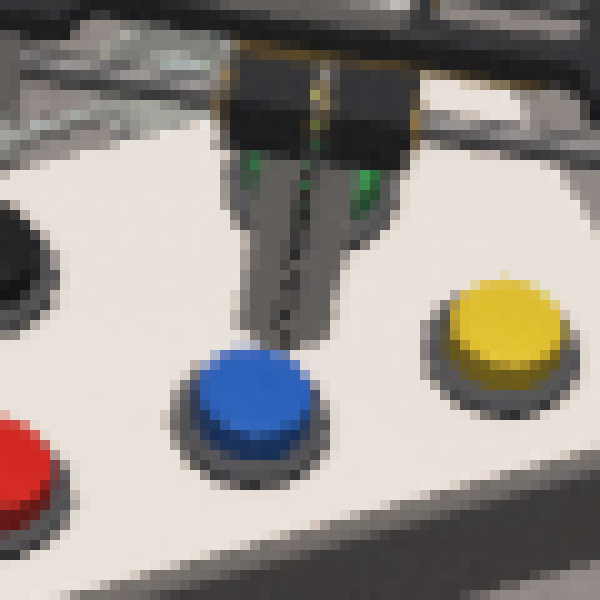

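There's no contact at 0.0735, and the tip is still visibly above the key. I'll keep going down and trim the lateral drift.

step_arm(steps=[{"x": 0.001,"y": -0.003,"z": 0.006,"ax": 0.3,"ay": 0.3,"az": 0.3,"claw": 0.0},{"x": 0.0,"y": 0.0,"z": 0.006,"ax": 0.0,"ay": 0.0,"az": 0.0,"claw": 0.0}])

```text
time_s: 2.5
ee_pos: [0.5901, 0.1753, 0.0614]
eef_rot: [3.141, 0.002, 2.7]
force: [0.2, -0.2, -0.1]
grip_width: 0.0008
```

step_arm(steps=[{"x": 0.0,"y": 0.0,"z": 0.004,"ax": 0.0,"ay": 0.0,"az": 0.0,"claw": 0.0},{"x": 0.0,"y": 0.0,"z": 0.004,"ax": 0.0,"ay": 0.0,"az": 0.0,"claw": 0.0}])

```text
time_s: 2.67
ee_pos: [0.5899, 0.1751, 0.0519]
eef_rot: [3.141, 0.001, 2.699]
force: [0.1, -0.8, 0.0]
grip_width: 0.0005
```

```bash
cat >> h.py <<'E'
def spic(name):
    p,d=vision.camera('scene'); cv2.imwrite(f'pics/{name}.png',cv2.resize(p[150:225,285:385,::-1],(800,600),interpolation=cv2.INTER_CUBIC)); np.save(f'pics/{name}.npy',d)
E
python3 -c "
from h import *
delta(.590,.175,.045); spic('s6')"
```

```text
2.67 [0.5899 0.1751 0.0519] d [-0.0001 -0.      0.0069] F [ 0.1 -0.8  0. ] g 0.0005 turn [ 0.02  0.05 -0.05]
```

View pics/s6.png

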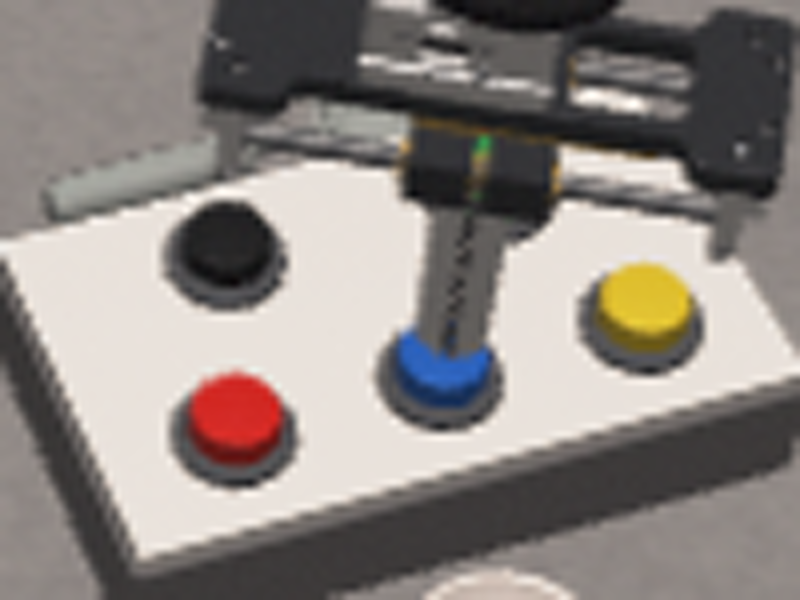

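The scene crop shows the tip just above the blue key and centred on it. I'll press in small steps.

step_arm(steps=[{"x": 0.0,"y": 0.0,"z": 0.003,"ax": 0.0,"ay": 0.0,"az": 0.0,"claw": 0.0}])

```text
time_s: 2.8
ee_pos: [0.5896, 0.175, 0.0479]
eef_rot: [-3.141, 0.0, 2.699]
force: [-0.1, 0.3, -0.0]
grip_width: 0.0005
```

step_arm(steps=[{"x": 0.0,"y": 0.0,"z": 0.003,"ax": 0.0,"ay": 0.0,"az": 0.0,"claw": 0.0}])

```text
time_s: 2.88
ee_pos: [0.5895, 0.1749, 0.0444]
eef_rot: [-3.141, -0.0, 2.699]
force: [-1.1, -0.9, 2.9]
grip_width: 0.0008
```

step_arm(steps=[{"x": 0.0,"y": 0.0,"z": 0.003,"ax": 0.0,"ay": 0.0,"az": 0.0,"claw": 0.0}])

```text
time_s: 2.97
ee_pos: [0.5895, 0.1749, 0.0413]
eef_rot: [-3.141, -0.0, 2.699]
force: [-2.2, -0.3, 3.7]
grip_width: 0.0005
```

Contact came near 0.046, with about 3.7 N of key friction. I'll continue to the hard stop.

step_arm(steps=[{"x": 0.0,"y": 0.0,"z": 0.003,"ax": 0.0,"ay": 0.0,"az": 0.0,"claw": 0.0}])

```text
time_s: 3.05
ee_pos: [0.5895, 0.1749, 0.0383]
eef_rot: [-3.141, -0.0, 2.699]
force: [-2.0, -0.0, 3.4]
grip_width: 0.0006
```

step_arm(steps=[{"x": 0.0,"y": 0.0,"z": 0.002,"ax": 0.0,"ay": 0.0,"az": 0.0,"claw": 0.0}])

```text
time_s: 3.13
ee_pos: [0.5897, 0.175, 0.0365]
eef_rot: [-3.141, 0.0, 2.699]
force: [-8.3, -2.3, 25.1]
grip_width: 0.0001
```

step_arm(steps=[{"x": 0.0,"y": 0.0,"z": 0.001,"ax": 0.0,"ay": 0.0,"az": 0.0,"claw": 0.0}])

```text
time_s: 3.22
ee_pos: [0.5897, 0.175, 0.0365]
eef_rot: [-3.141, 0.0, 2.699]
force: [-10.4, -3.0, 20.8]
grip_width: 0.0003
```

Blue reached its hard stop: z settled at 0.0365 with force at 21–25 N. That gives a tip offset of 28.5 mm, so a key bottoms at a reported z of 0.0365. Now I'll lift and look.

step_arm(steps=[{"x": 0.0,"y": 0.0,"z": -0.015,"ax": 0.0,"ay": 0.0,"az": 0.0,"claw": 0.0},{"x": 0.0,"y": 0.0,"z": -0.015,"ax": 0.0,"ay": 0.0,"az": 0.0,"claw": 0.0},{"x": 0.0,"y": 0.0,"z": -0.01,"ax": 0.0,"ay": 0.0,"az": 0.0,"claw": 0.0}])

```text
time_s: 3.47
ee_pos: [0.5886, 0.1748, 0.0755]
eef_rot: [-3.139, -0.002, 2.699]
force: [-0.4, -0.0, -0.0]
grip_width: 0.0006
```

```bash
python3 -c "
from h import *
delta(.5965,.101,.070); spic('s7'); wcam('w7')"
```

```text
3.47 [0.5886 0.1748 0.0755] d [-0.0387 -0.0633  0.0055] F [-0.4 -0.  -0. ] g 0.0006 turn [-0.14 -0.13 -0.04]
3.5167 [0.5895 0.175  0.0774] [-3.1409e+00 -2.0000e-04  2.6993e+00] [ 0.84 -0.26  1.4 ] 0.0006049313157052399
```

View pics/s7.png

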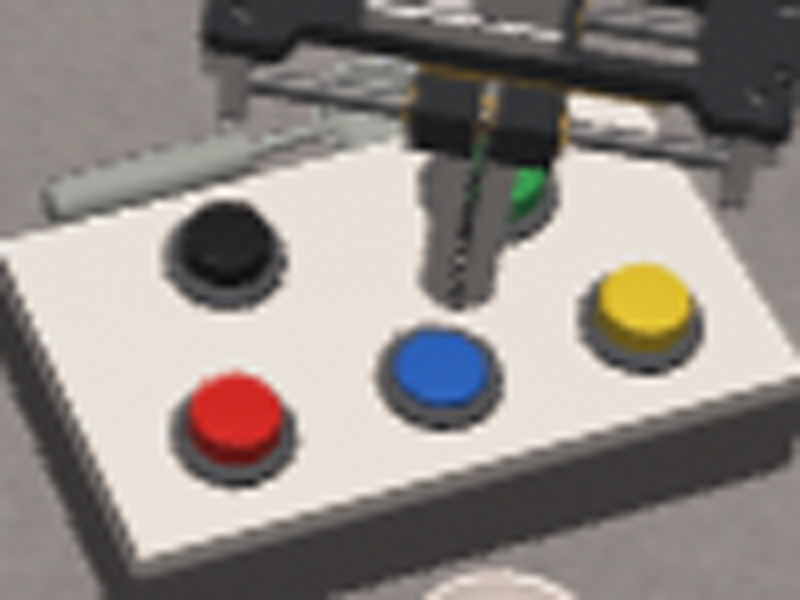

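View pics/w7.png

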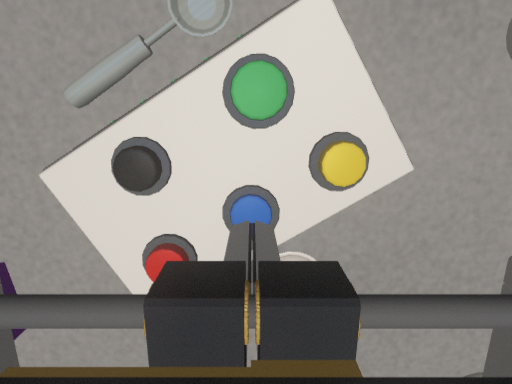

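Blue is visibly down in the scene crop at (440,370), with its sides hidden in the collar. Red is next.

step_arm(steps=[{"x": -0.014,"y": -0.022,"z": 0.0,"ax": 0.0,"ay": 0.0,"az": 0.0,"claw": 0.0},{"x": -0.014,"y": -0.022,"z": 0.0,"ax": 0.0,"ay": 0.0,"az": 0.0,"claw": 0.0},{"x": -0.012,"y": -0.021,"z": 0.0,"ax": 0.0,"ay": 0.0,"az": 0.0,"claw": 0.0},{"x": 0.0,"y": 0.0,"z": 0.0,"ax": 0.0,"ay": 0.0,"az": 0.0,"claw": 0.0}])

```text
time_s: 3.9
ee_pos: [0.5971, 0.0977, 0.0734]
eef_rot: [-3.14, -0.002, 2.703]
force: [0.6, -0.3, 0.2]
grip_width: 0.0004
```

```bash
python3 -c "
from h import *
delta(.5965,.101,.055)"
```

```text
3.9 [0.5971 0.0977 0.0734] d [0.0019 0.0027 0.0184] F [ 0.6 -0.3  0.2] g 0.0004 turn [-0.08 -0.09  0.16]
```

step_arm(steps=[{"x": 0.002,"y": 0.003,"z": 0.007,"ax": 0.0,"ay": 0.0,"az": 0.0,"claw": 0.0},{"x": 0.0,"y": 0.0,"z": 0.007,"ax": 0.0,"ay": 0.0,"az": 0.0,"claw": 0.0},{"x": 0.0,"y": 0.0,"z": 0.001,"ax": 0.0,"ay": 0.0,"az": 0.0,"claw": 0.0}])

```text
time_s: 4.15
ee_pos: [0.596, 0.1016, 0.0553]
eef_rot: [-3.14, -0.003, 2.701]
force: [0.3, 0.6, -1.1]
grip_width: 0.0004
```

```bash
python3 -c "
from h import *
delta(.5965,.101,.045); spic('s8')"
```

```text
4.15 [0.596  0.1016 0.0553] d [-0.0008 -0.0003  0.0103] F [ 0.3  0.6 -1.1] g 0.0004 turn [-0.11 -0.16  0.06]
```

View pics/s8.png

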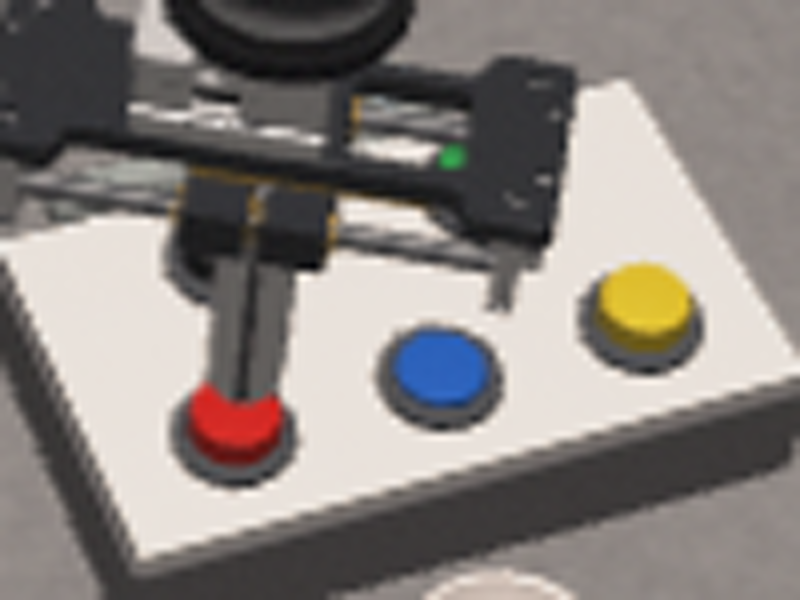

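The tip is centred on red. Pressing.

step_arm(steps=[{"x": 0.0,"y": 0.0,"z": 0.004,"ax": 0.0,"ay": 0.0,"az": 0.0,"claw": 0.0},{"x": 0.0,"y": 0.0,"z": 0.003,"ax": 0.0,"ay": 0.0,"az": 0.0,"claw": 0.0},{"x": 0.0,"y": 0.0,"z": 0.003,"ax": 0.0,"ay": 0.0,"az": 0.0,"claw": 0.0}])

```text
time_s: 4.45
ee_pos: [0.5958, 0.1038, 0.0444]
eef_rot: [-3.14, -0.003, 2.704]
force: [0.2, -1.2, 2.6]
grip_width: 0.0006
```

step_arm(steps=[{"x": 0.0,"y": 0.0,"z": 0.003,"ax": 0.0,"ay": 0.0,"az": 0.0,"claw": 0.0}])

```text
time_s: 4.53
ee_pos: [0.5959, 0.1039, 0.0413]
eef_rot: [-3.14, -0.003, 2.704]
force: [-0.8, -1.6, 3.5]
grip_width: 0.0003
```

step_arm(steps=[{"x": 0.0,"y": 0.0,"z": 0.002,"ax": 0.0,"ay": 0.0,"az": 0.0,"claw": 0.0}])

```text
time_s: 4.62
ee_pos: [0.5959, 0.1039, 0.0391]
eef_rot: [-3.139, -0.002, 2.705]
force: [-1.7, -2.0, 3.6]
grip_width: 0.0005
```

step_arm(steps=[{"x": 0.0,"y": 0.0,"z": 0.002,"ax": 0.0,"ay": 0.0,"az": 0.0,"claw": 0.0}])

```text
time_s: 4.7
ee_pos: [0.5959, 0.1039, 0.0371]
eef_rot: [-3.139, -0.002, 2.705]
force: [-1.2, -0.8, 3.8]
grip_width: 0.0003
```

step_arm(steps=[{"x": 0.0,"y": 0.0,"z": 0.0015,"ax": 0.0,"ay": 0.0,"az": 0.0,"claw": 0.0}])

```text
time_s: 4.78
ee_pos: [0.5961, 0.104, 0.0365]
eef_rot: [-3.14, -0.002, 2.705]
force: [-11.2, -2.2, 23.4]
grip_width: 0.0007
```

step_arm(steps=[{"x": 0.0,"y": 0.0,"z": 0.0015,"ax": 0.0,"ay": 0.0,"az": 0.0,"claw": 0.0}])

```text
time_s: 4.87
ee_pos: [0.5962, 0.104, 0.0365]
eef_rot: [-3.14, -0.001, 2.705]
force: [-11.9, -3.0, 23.5]
grip_width: 0.0003
```

Red is at its hard stop. Lift and move to yellow.

step_arm(steps=[{"x": 0.0,"y": 0.0,"z": -0.015,"ax": 0.0,"ay": 0.0,"az": 0.0,"claw": 0.0},{"x": 0.0,"y": 0.0,"z": -0.015,"ax": 0.0,"ay": 0.0,"az": 0.0,"claw": 0.0},{"x": 0.0,"y": 0.0,"z": -0.012,"ax": 0.0,"ay": 0.0,"az": 0.0,"claw": 0.0}])

```text
time_s: 5.12
ee_pos: [0.5948, 0.1041, 0.0775]
eef_rot: [-3.138, -0.005, 2.704]
force: [0.4, 0.1, 0.7]
grip_width: 0.0004
```

step_arm(steps=[{"x": 0.018,"y": 0.031,"z": 0.0,"ax": 0.0,"ay": 0.0,"az": 0.0,"claw": 0.0},{"x": 0.018,"y": 0.031,"z": 0.0,"ax": 0.0,"ay": 0.0,"az": 0.0,"claw": 0.0},{"x": 0.018,"y": 0.031,"z": 0.0,"ax": 0.0,"ay": 0.0,"az": 0.0,"claw": 0.0},{"x": 0.016,"y": 0.028,"z": 0.0,"ax": 0.0,"ay": 0.0,"az": 0.0,"claw": 0.0},{"x": 0.0,"y": 0.0,"z": 0.0,"ax": 0.0,"ay": 0.0,"az": 0.0,"claw": 0.0}])

```text
time_s: 5.53
ee_pos: [0.5844, 0.2478, 0.0819]
eef_rot: [3.14, -0.001, 2.699]
force: [0.5, -0.3, 0.6]
grip_width: 0.0005
```

```bash
python3 -c "
from h import *
delta(.583,.2485,.055); spic('s9')"
```

```text
5.53 [0.5844 0.2478 0.0819] d [0.0016 0.     0.0269] F [ 0.5 -0.3  0.6] g 0.0005 turn [ 0.08 -0.03 -0.06]
```

View pics/s9.png

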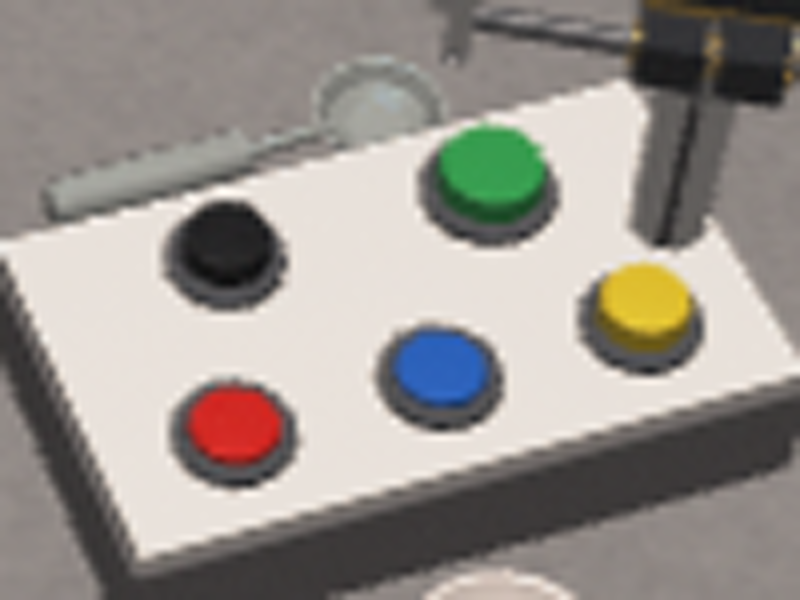

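Red and blue are both down, and the tip is above yellow. I'll move down.

step_arm(steps=[{"x": 0.001,"y": 0.0,"z": 0.01,"ax": 0.0,"ay": 0.0,"az": 0.0,"claw": 0.0},{"x": 0.0,"y": 0.0,"z": 0.008,"ax": 0.0,"ay": 0.0,"az": 0.0,"claw": 0.0},{"x": 0.0,"y": 0.0,"z": 0.006,"ax": 0.0,"ay": 0.0,"az": 0.0,"claw": 0.0}])

```text
time_s: 5.83
ee_pos: [0.5844, 0.2447, 0.0567]
eef_rot: [3.14, 0.001, 2.698]
force: [0.2, 0.2, 0.1]
grip_width: 0.0002
```

```bash
python3 -c "
from h import *
delta(.583,.2485,.045); spic('s10')"
```

```text
5.83 [0.5844 0.2447 0.0567] d [0.0029 0.0028 0.0117] F [0.2 0.2 0.1] g 0.0002 turn [ 0.1   0.05 -0.11]
```

View pics/s10.png

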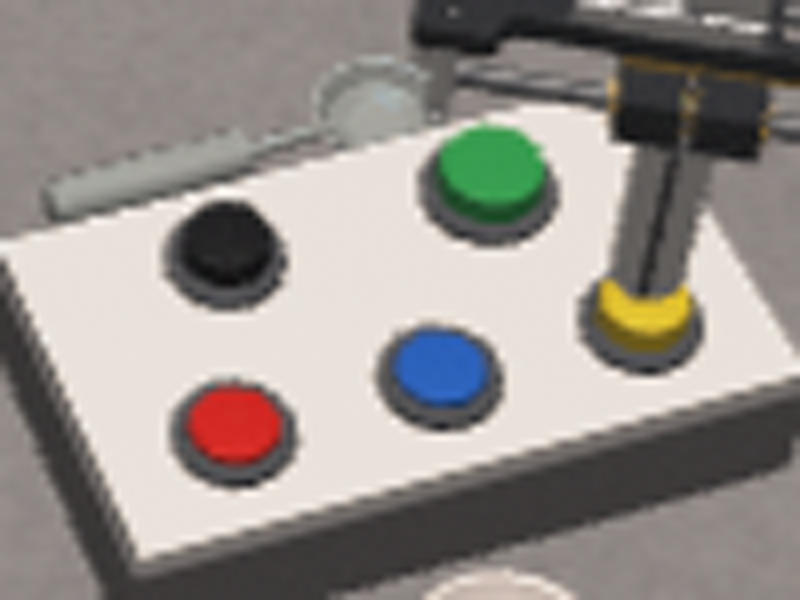

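step_arm(steps=[{"x": 0.001,"y": 0.002,"z": 0.004,"ax": 0.0,"ay": 0.0,"az": 0.0,"claw": 0.0},{"x": 0.0,"y": 0.0,"z": 0.004,"ax": 0.0,"ay": 0.0,"az": 0.0,"claw": 0.0},{"x": 0.0,"y": 0.0,"z": 0.003,"ax": 0.0,"ay": 0.0,"az": 0.0,"claw": 0.0}])

```text
time_s: 6.13
ee_pos: [0.5841, 0.2447, 0.0427]
eef_rot: [-3.141, -0.001, 2.695]
force: [-1.7, 1.2, 3.2]
grip_width: 0.0006
```

step_arm(steps=[{"x": 0.0,"y": 0.0,"z": 0.003,"ax": 0.0,"ay": 0.0,"az": 0.0,"claw": 0.0}])

```text
time_s: 6.22
ee_pos: [0.5841, 0.2447, 0.0396]
eef_rot: [3.141, -0.002, 2.694]
force: [-2.4, 2.3, 3.7]
grip_width: 0.0003
```

step_arm(steps=[{"x": 0.0,"y": 0.0,"z": 0.002,"ax": 0.0,"ay": 0.0,"az": 0.0,"claw": 0.0}])

```text
time_s: 6.3
ee_pos: [0.5842, 0.2447, 0.0375]
eef_rot: [3.141, -0.002, 2.694]
force: [-1.6, 1.4, 3.4]
grip_width: 0.0002
```

step_arm(steps=[{"x": 0.0,"y": 0.0,"z": 0.002,"ax": 0.0,"ay": 0.0,"az": 0.0,"claw": 0.0}])

```text
time_s: 6.38
ee_pos: [0.5844, 0.2448, 0.0364]
eef_rot: [3.141, -0.001, 2.694]
force: [-11.7, -3.9, 28.4]
grip_width: 0.0004
```

Yellow is at its hard stop at 28 N. I'll hold for a row, lift, and move to green.

step_arm(steps=[{"x": 0.0,"y": 0.0,"z": 0.001,"ax": 0.0,"ay": 0.0,"az": 0.0,"claw": 0.0},{"x": 0.0,"y": 0.0,"z": -0.015,"ax": 0.0,"ay": 0.0,"az": 0.0,"claw": 0.0},{"x": 0.0,"y": 0.0,"z": -0.015,"ax": 0.0,"ay": 0.0,"az": 0.0,"claw": 0.0},{"x": 0.0,"y": 0.0,"z": -0.012,"ax": 0.0,"ay": 0.0,"az": 0.0,"claw": 0.0}])

```text
time_s: 6.72
ee_pos: [0.5831, 0.2438, 0.0775]
eef_rot: [-3.139, -0.004, 2.694]
force: [0.7, -0.9, 0.2]
grip_width: 0.0005
```

step_arm(steps=[{"x": 0.018,"y": -0.02,"z": 0.0,"ax": 0.0,"ay": 0.0,"az": 0.0,"claw": 0.0},{"x": 0.018,"y": -0.02,"z": 0.0,"ax": 0.0,"ay": 0.0,"az": 0.0,"claw": 0.0},{"x": 0.014,"y": -0.016,"z": 0.0,"ax": 0.0,"ay": 0.0,"az": 0.0,"claw": 0.0},{"x": 0.0,"y": 0.0,"z": 0.0,"ax": 0.0,"ay": 0.0,"az": 0.0,"claw": 0.0}])

```text
time_s: 7.05
ee_pos: [0.5133, 0.214, 0.0807]
eef_rot: [3.141, 0.001, 2.694]
force: [0.2, -0.1, -0.2]
grip_width: 0.0003
```

```bash
python3 -c "
from h import *
delta(.5145,.216,.055); spic('s11')"
```

```text
7.05 [0.5133 0.214  0.0807] d [-0.0002  0.0023  0.0257] F [ 0.2 -0.1 -0.2] g 0.0003 turn [ 0.05  0.05 -0.32]
```

View pics/s11.png

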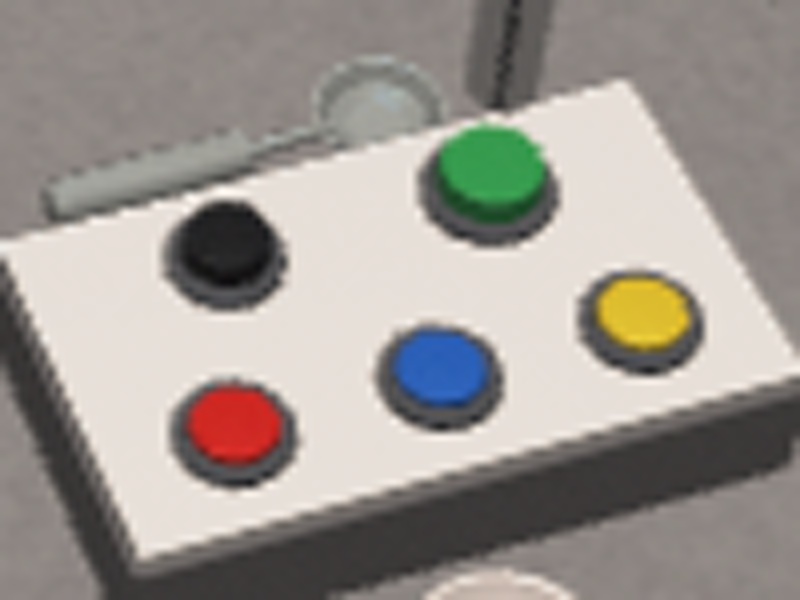

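Blue, red and yellow are all down, and the tip is over green.

step_arm(steps=[{"x": 0.0,"y": 0.002,"z": 0.01,"ax": 0.0,"ay": 0.0,"az": -0.3,"claw": 0.0},{"x": 0.0,"y": 0.0,"z": 0.008,"ax": 0.0,"ay": 0.0,"az": 0.0,"claw": 0.0},{"x": 0.0,"y": 0.0,"z": 0.005,"ax": 0.0,"ay": 0.0,"az": 0.0,"claw": 0.0}])

```text
time_s: 7.35
ee_pos: [0.5183, 0.2172, 0.0577]
eef_rot: [3.137, 0.005, 2.7]
force: [-1.3, -0.5, 0.5]
grip_width: 0.0003
```

```bash
python3 -c "
from h import *
delta(.5145,.216,.045); spic('s12')"
```

```text
7.35 [0.5183 0.2172 0.0577] d [ 0.003  -0.0028  0.0127] F [-1.3 -0.5  0.5] g 0.0003 turn [ 0.25  0.28 -0.01]
```

View pics/s12.png

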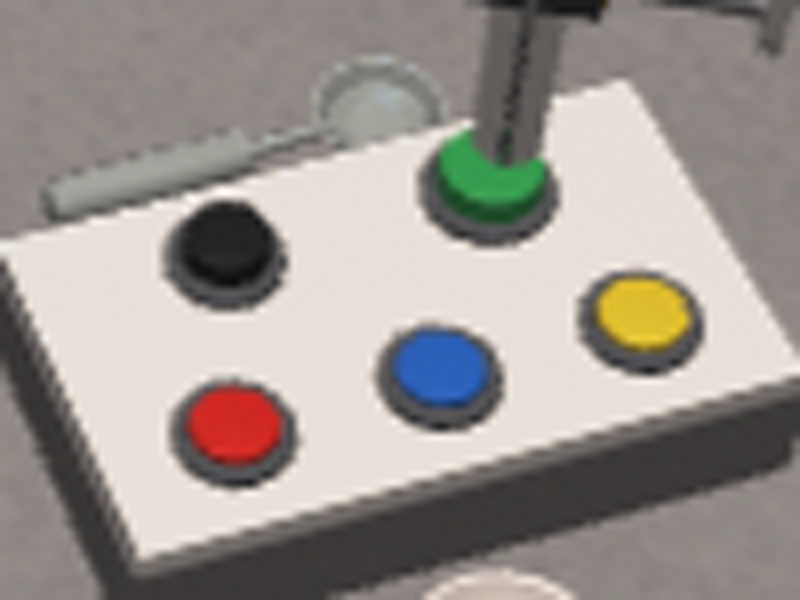

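step_arm(steps=[{"x": 0.003,"y": -0.003,"z": 0.004,"ax": 0.2,"ay": 0.2,"az": 0.0,"claw": 0.0},{"x": 0.0,"y": 0.0,"z": 0.003,"ax": 0.0,"ay": 0.0,"az": 0.0,"claw": 0.0},{"x": 0.0,"y": 0.0,"z": 0.003,"ax": 0.0,"ay": 0.0,"az": 0.0,"claw": 0.0}])

```text
time_s: 7.65
ee_pos: [0.5138, 0.2157, 0.0443]
eef_rot: [-3.14, -0.002, 2.7]
force: [1.2, -0.2, 1.9]
grip_width: 0.0003
```

step_arm(steps=[{"x": 0.0,"y": 0.0,"z": 0.003,"ax": 0.0,"ay": 0.0,"az": 0.0,"claw": 0.0}])

```text
time_s: 7.73
ee_pos: [0.5139, 0.2157, 0.0411]
eef_rot: [-3.139, -0.002, 2.7]
force: [-2.0, 0.2, 4.2]
grip_width: 0.0002
```

step_arm(steps=[{"x": 0.0,"y": 0.0,"z": 0.0025,"ax": 0.0,"ay": 0.0,"az": 0.0,"claw": 0.0}])

```text
time_s: 7.82
ee_pos: [0.5139, 0.2157, 0.0384]
eef_rot: [-3.139, -0.002, 2.7]
force: [-2.6, -0.4, 2.6]
grip_width: 0.0007
```

step_arm(steps=[{"x": 0.0,"y": 0.0,"z": 0.002,"ax": 0.0,"ay": 0.0,"az": 0.0,"claw": 0.0}])

```text
time_s: 7.9
ee_pos: [0.514, 0.2157, 0.0365]
eef_rot: [-3.14, -0.001, 2.7]
force: [-6.7, -3.1, 24.6]
grip_width: 0.0007
```

Green is at its hard stop. I'll hold for a row, then lift well clear.

step_arm(steps=[{"x": 0.0,"y": 0.0,"z": 0.0015,"ax": 0.0,"ay": 0.0,"az": 0.0,"claw": 0.0},{"x": 0.0,"y": 0.0,"z": -0.015,"ax": 0.0,"ay": 0.0,"az": 0.0,"claw": 0.0},{"x": 0.0,"y": 0.0,"z": -0.03,"ax": 0.0,"ay": 0.0,"az": 0.0,"claw": 0.0},{"x": 0.0,"y": 0.0,"z": -0.035,"ax": 0.0,"ay": 0.0,"az": 0.0,"claw": 0.0},{"x": 0.0,"y": 0.0,"z": -0.035,"ax": 0.0,"ay": 0.0,"az": 0.0,"claw": 0.0}])

```text
time_s: 8.32
ee_pos: [0.5112, 0.2147, 0.1482]
eef_rot: [-3.131, -0.01, 2.7]
force: [-0.6, 0.3, 0.1]
grip_width: 0.0006
```

step_arm(steps=[{"x": 0.0,"y": 0.0,"z": -0.02,"ax": 0.0,"ay": 0.0,"az": 0.0,"claw": 0.0},{"x": 0.0,"y": 0.0,"z": 0.0,"ax": 0.0,"ay": 0.0,"az": 0.0,"claw": 0.0},{"x": 0.0,"y": 0.0,"z": 0.0,"ax": 0.0,"ay": 0.0,"az": 0.0,"claw": 0.0}])

```text
time_s: 8.57
ee_pos: [0.5138, 0.2157, 0.1763]
eef_rot: [-3.139, -0.002, 2.7]
force: [-0.1, -0.6, -0.1]
grip_width: 0.0004
```

```bash
python3 - <<'E'
from h import *
delta(.5145,.216,.15); spic('s13')
d=np.load('pics/s13.npy')
for n,u,v in(('red',314,203),('blue',340,196),('yellow',365,189),('green',346,171.5),('black',313,180)):
    print(n,round(float(np.median([atd('scene',i,j,d[j,i])[2] for j in range(int(v)-2,int(v)+3) for i in range(u-2,u+3)])),4))
p,_=vision.camera('scene'); cv2.imwrite('pics/s14.png',p[:,:,::-1])
E
```

```text
8.57 [0.5138 0.2157 0.1763] d [-0.0005  0.0006  0.0263] F [-0.1 -0.6 -0.1] g 0.0004 turn [-0.15 -0.11 -0.01]
red 0.0648
blue 0.0649
yellow 0.0645
green 0.0641
black 0.0733
```

View pics/s13.png

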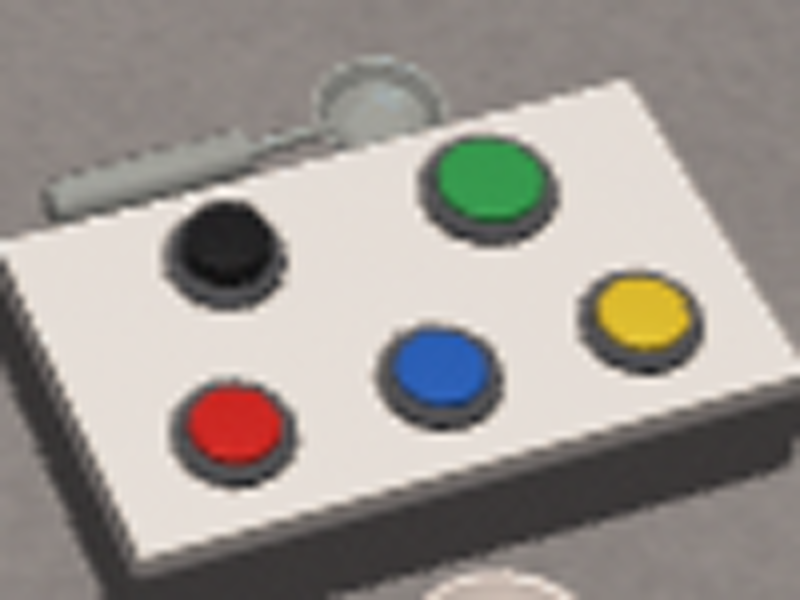

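View pics/s14.png

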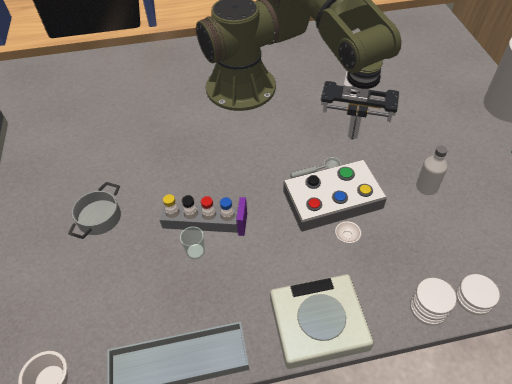

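All four key tops measure about 0.065 m (down) and black about 0.073 m (up). The rest of the bench looks unchanged and the arm is clear, so I'm handing in.

```bash
python3 -c "
from station import ticket
print(ticket.hand_in())"
```

```text
the job is handed in; nothing more can be done
None
```

I pressed blue, red and yellow, then the green start key, each down to its hard stop, and handed the job in. From the rack's purple end the caps run blue, red, black, yellow. The arm's clock read about 8.6 s of the 46 s allowed.

**Final checks:**
- **Keys:** depth puts the four pressed tops at 64–65 mm (down) and the black key at 73 mm (up). Each press ended with the arm stopped at a reported z of 0.0365 and a reading of about 21–28 N vertical.
- **Bench:** the bottles and other items look unmoved in the last scene picture. The arm was lifted clear and touching nothing.

**What failed or disagreed:**
- **Finger length:** the closed fingertips end about 28 mm above the reported TCP. I found this from depth and confirmed it by contact, so I pressed by force rather than by the nominal height.
- **Camera positions:** the cameras differed by up to about 8 mm on the key positions. I checked each approach in the scene picture.
- **Move calls:** the first two were refused for their format, and nothing moved.

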